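# Raise the soldering booth's sash to the marker

### The job

Open the soldering fume booth: with your fingertips beneath the black lip of its sliding window, push the window slowly up until the lip is level with the yellow marker on the side rail, then draw your hand clear; the counterweights keep the window there. Do not pinch or grip the lip, and leave the marker, the circuit board inside and the things standing round the booth where they are.

Things in the scene. Friction and masses are not known exactly. Their poses are not given: they have to be found in the camera images.
- booth: Fixed bench-top soldering booth, clear-sided, 400 mm wide (470 over the weight channels), 320 deep, 400 high. Its front leans back 35 degrees from the vertical, top farther from the robot. Origin: middle of its foot, on the bench; x points in (front to back), y left as the robot sees it, z up. A sill 16 mm high lies 172 mm before the origin; rails run up the slope at y = +-190 mm.
- sash (a joint): The sliding window: a clear pane 352 mm wide, 170 mm high, that slides up the slope between the rails. Value = travel up the slope in m: 0 shut on the sill, 0.28 upper stop; it starts part-way. Counterweighted: it stays where it is left, and takes about 1 to 5 N along the slope to push up, depending on how well the weights balance it.
- lip_nose (a point): Middle of the window's black lip, on the axis of its nose (round front edge, 12 mm thick). Axes: x into the booth, square to the pane (35 degrees below level); y along the lip; z up the slope, the way the window slides. The lip is a straight ledge 340 mm long at the foot of the pane, standing out towards the robot; this axis is 27.5 mm out from the pane's outer face.
- lip_grip: The lip's black rubber part (nose and underside), to be pushed from beneath. Same axes as lip_nose; origin 30 mm behind it along x, in the middle of the pane. Its underside lies 6 mm below lip_nose along z, and nothing of the window hangs lower: below it the front is open down to the sill.
- lip_rail: The bare aluminium upper side of the lip, over the black rubber, from 4 to 10 mm above lip_nose along z (touching this and the rubber from both sides at once counts as pinching). Same frame as lip_grip.
- marker_tip (a point): Tip of the yellow height marker, a 26 mm high clip with a pointed nose on the right-hand rail (robot's right, -y of the booth); it points at the lip's right end. Same axes as lip_nose. The window is at the marked height when lip_nose and marker_tip agree along z (up the slope). The clip slides if pushed hard.
- flux: Amber flux bottle with white cap, 38 mm across and 92 mm high, standing on the bench. Origin: middle of its underside.
- reel: Blue solder reel, 56 mm across and 42 mm high, standing flat on the bench. Origin: middle of its underside.
- tin: Dark tin with brass wool for cleaning iron tips, 66 mm across and 41 mm high, standing on the bench. Origin: middle of its underside.
- board: Green circuit board on a plywood carrier 160 x 220 mm, up to 40 mm high, lying inside the booth behind the window. Origin: middle of its underside.

How it is judged:
On the way, in this order (a step that is already met when the one before it is completed fails the run):
1. the fingers press up beneath the black lip, with the window still well below the marker (contact force between the fingers and lip_grip above 0.5 N and z of lip_nose in the frame of marker_tip below -0.03 m), for 0.1 s.
2. the fingers, still pushing beneath the lip, bring it level with the marker (contact force between the fingers and lip_grip above 0.3 N and z of lip_nose in the frame of marker_tip between -0.01 and 0.01 m), for 0.05 s.
At the end, for the whole second after the job is handed in: The lip stands level with the marker's tip, within 10 mm along the slope, and the window is at rest; the marker is within 5 mm and every bystander within 20 mm of where it started (z of lip_nose in the frame of marker_tip between -0.01 and 0.01 m and velocity of joint sash between -0.005 and 0.005 m/s and distance of marker_tip from where it was at the start of the episode below 0.005 m and distance of each of flux, reel, tin, board from where it was at the start of the episode below 0.02 m); the robot touches nothing.
It fails at once if the lip is pinched: fingers bear on its aluminium top and its black underside at the same time (contact force between the fingers and lip_grip above 1 N and contact force between the fingers and lip_rail above 1 N).
It fails at once if the window is thrown up faster than 0.35 m/s (velocity of joint sash above 0.35 m/s).
It fails at once if the marker is shifted by more than 5 mm (distance of marker_tip from where it was at the start of the episode above 0.005 m).
It fails at once if the flux bottle, reel, tin or circuit board is lifted, tipped or shifted by more than 20 mm (distance of any of flux, reel, tin, board from where it was at the start of the episode above 0.02 m or angle between any of flux, reel, tin, board's own z axis and vertical above 0.35 rad).
It also fails if it takes over 35 s, if anything falls off the work surface, if the arm or the gripper's body presses on something with over 40 N, if the wrist force passes 120 N, or if a joint passes its speed limit or range.

### The arm

A 7-joint arm with a two-finger parallel gripper is mounted at the origin on the work surface. World frame = base frame: x ahead of the robot, y to its left, z up, the work surface at z = 0. Lengths are in m, angles in rad, forces in N, time in s.
With the tool pointing down it reaches from about 0.4 to 0.9 m from the base axis. Payload 5.6 kg.
Tool frame: the origin (TCP) lies at the very end of the fingers, on their centre line; the grasp point (between the pads) lies 19 mm behind it; z points along the fingers, y is the line along which they close (so a half turn about z gives the same grasp; the last joint's range is limited). The gripper opens to 92 mm and grips with 3 to 60 N. Pads are 20 mm wide; open, the fingers measure 128 mm over their backs; the gripper's body (75 mm by 189 mm) begins 69 mm behind the grasp point.
Start: joints at [1.208, 0.468, -0.012, 1.603, 0.006, 1.071, -0.056], TCP at [0.204, -0.617, 0.215] pointing down, gripper open.
Joint ranges: [-2.53, 2.53], [-0.31, 2.02], [-1.57, 1.55], [0.28, 2.44], [-1.29, 4.43], [0.15, 1.84], [-2.92, 2.92]. Speed limits (rad/s): [2.57, 2.57, 3.14, 3.14, 3.14, 3.14, 3.14].

### API

Orientations are given as a rotation vector (axis times angle).
In Python, from workcell import arm gives the robot as it stands.
- The arm moves only by the tool arm_command, never from a script. Its argument "rows" is a list that holds one entry, the list of rows, each a list of 7 numbers: the turn, a rotation vector about the tool's x, y, z in rad, then the shift along the tool's x, y, z in m, then the closure, from -1 (fully open) to 1 (shut), so that 0 is half open. A call has 1 to 20 rows; each row is the pose to reach, as a shift and turn from the pose commanded when the call began, along the tool's axes at that moment; what a row does not reach only later rows make up. A row lasts 1/12 s, in which the tool goes at most 41.7 mm and 7.16 degrees, less where a joint would pass 70% of its speed; a pose out of reach is approached as far as the arm can. A call with a gripper value outside its range is refused whole. The fingers move at their own pace and stop on an object; the grip force is fixed at half the most. Time passes only in rows, so rows that repeat a pose let the fingers close. It gives the time, the measured TCP pose, the force, the opening and the grip force at its end, in the units of the state.
- arm.state(): the state, without advancing time (a new reading comes with each control period).
- arm.snapshot(name): name is "scene" or "side" or "wrist"; returns a dict with "frame" (384x512x3 uint8, red, green, blue), "fx", "fy", "cx", "cy" (pixels), "extrinsics" (4x4, takes a point from world to camera coordinates); the wrist camera has in their place "hand_eye" (4x4, takes a point from camera to tool coordinates, whose origin is the TCP and whose axes are the flange's). Camera axes: x right, y down, z forward; pixel columns grow to the right and rows downward; lengths in m; the calibration is good to about 2 mm. A picture is of the moment at which its call begins: read the wrist's pose just before it. There is no depth.
- arm.close_job(): hands the job in; it is judged then, once.
Trained networks look in a picture, given as the dict that the camera call returned (one of the last four; its "shot" number tells which), for a name from the list of things; names that differ only in an ending like _2 or _b are one class to them, and where a whole thing is asked for, a point or a joint stands for the part that bears it (a point fixed in the world has none). Each returns a list of dicts, best first, with "conf" (0 to 1); they miss things now and then, are a little off and sometimes report something else, mostly with a low value. They report only what shows in the picture. A call takes as long as a camera call.
- arm.masks_of(target, picture): "pixels" (384x512 bool, what is visible of it) and "extent" ([left, top, right, bottom] in pixels, round what is visible of it).
- arm.landmark_of(target, picture): "uv" ([column, row] in pixels: a listed point, or the origin of a listed thing).
The state is a dict: "time": time; "q": joint angles; "qd": joint speeds; "joint_efforts": joint torques, N m; "tcp_pos": TCP position; "tcp_rot": TCP orientation; "contact_force": force on the tool from outside, world axes, zero at the start; "torque": the same for the moment, N m; "grip_width": finger opening in m; "gripper_force": force on a finger pad.
Only numpy, scipy, OpenCV 4.12 (cv2) and the standard library are available. Lean on these libraries where they do the work, as an engineer would, in place of code of your own. Each camera call takes 0.05 s, during which the arm holds its last target. There are 200 camera calls.

## Working session

There is one attempt and no reset: what is moved stays moved. The work goes in short steps, Python scripts to look and compute and a tool call to move; the robot and the scene stay as the last step left them, time stands still between calls to the robot, and variables do not carry over. Pictures are saved under pics/ and viewed, at most 10 in all, crops included, and the job is handed in when it is done.

Besides the shell and the picture viewer there is one more tool, called after ">>>" by a JSON object that holds its "name" and its "arguments", one argument or row to a line. arm_command: Moves the arm, as the interface text tells. Its arguments: {"type":"object","properties":{"rows":{"type":"array","items":{"type":"array","items":{"type":"array","items":{"type":"number"}}}}},"required":["rows"]}

```bash
mkdir -p pics
cat > h.py <<'E'
import numpy as np, cv2
from scipy.spatial.transform import Rotation as R
from workcell import arm
def save(n,p): cv2.imwrite(f'pics/{n}.png',p['frame'][:,:,::-1])
def ray(p,uv):
    E=np.array(p['extrinsics']); d=np.array([(uv[0]-p['cx'])/p['fx'],(uv[1]-p['cy'])/p['fy'],1])
    d=E[:3,:3].T@d; return -E[:3,:3].T@E[:3,3], d/np.linalg.norm(d)
def tri(rays):
    A=0;b=0
    for o,d in rays:
        P=np.eye(3)-np.outer(d,d); A=A+P; b=b+P@o
    x=np.linalg.solve(A,b); return x,[np.linalg.norm((np.eye(3)-np.outer(d,d))@(x-o)) for o,d in rays]
E
python3 - <<'E'
from h import *
S={}
for n in ('scene','side'):
    p=arm.snapshot(n); save(n+'0',p); S[n]=p
    print(n,ray(p,(256,192)))
for t in ['booth','lip_nose','lip_grip','marker_tip','flux','reel','tin','board']:
    rs=[]
    for n in S:
        l=arm.landmark_of(t,S[n]); 
        if l: print(t,n,np.round(l[0]['uv'],1),round(l[0]['conf'],2)); rs.append(ray(S[n],l[0]['uv']))
    if len(rs)==2: print('  tri',[np.round(v,4) for v in tri(rs)])
    for o,d in rs[:1]: print('  z0',np.round(o-d*o[2]/d[2],3))
print(arm.state())
a=np.hstack([S['scene']['frame'],S['side']['frame']]); cv2.imwrite('pics/both0.png',cv2.resize(a,(800,300))[:,:,::-1])
E
```

```text
scene (array([0.74750557, 0.31964541, 0.87385823]), array([-0.16236048, -0.30397975, -0.93874138]))
side (array([0.15650148, 0.59354866, 0.50662245]), array([ 0.53117602, -0.63389344, -0.56216647]))
booth side [221.5 188.3] 0.84
  z0 [0.718 0.065 0.   ]
lip_nose scene [266.7 177.4] 0.57
lip_nose side [261.8 163.9] 0.7
  tri [array([0.586, 0.058, 0.117]), array([0.0007, 0.0007])]
  z0 [0.561 0.017 0.   ]
lip_grip scene [257.4 189.5] 0.79
lip_grip side [251.9 161.5] 0.73
  tri [array([0.6103, 0.069 , 0.1179]), array([0.003, 0.003])]
  z0 [0.591 0.033 0.   ]
marker_tip scene [166.  95.] 0.59
marker_tip side [267.2  78.5] 0.45
  tri [array([ 0.6972, -0.1025,  0.2512]), array([0., 0.])]
  z0 [ 0.677 -0.273  0.   ]
flux scene [263.9 111.7] 0.69
flux side [334.8 182.5] 0.77
  tri [array([ 0.4931, -0.1285,  0.0085]), array([0.0021, 0.0021])]
  z0 [ 0.492 -0.131  0.   ]
reel scene [330.7 336.8] 0.79
  z0 [0.6   0.363 0.   ]
tin scene [358.8 240.6] 0.72
tin side [262.1 272.7] 0.79
  tri [array([ 0.4531,  0.2248, -0.0055]), array([0.0001, 0.0001])]
  z0 [0.455 0.225 0.   ]
board side [251.7 165.6] 0.61
  z0 [ 0.732 -0.076  0.   ]
{'time': 0.9, 'q': array([ 1.20798924,  0.46748183, -0.01160036,  1.60268362,  0.00598945,
        1.07138562, -0.05629513]), 'qd': array([-1.13662823e-03, -1.70560106e-03, -2.19422753e-04, -2.18116820e-04,
        2.48429322e-05,  8.46729136e-04,  3.55316115e-04]), 'joint_efforts': array([-5.74710484e-04, -5.20405769e+01, -1.29303674e-02, -2.44057989e+01,
       -5.67475625e-02,  1.12991556e-02, -5.20331213e-06]), 'tcp_pos': array([ 0.20431877, -0.61707596,  0.21461096]), 'tcp_rot': array([ 3.10145219e+00,  5.00090298e-01, -2.13767219e-05]), 'contact_force': array([ 0.26667187, -0.47666756, -0.85014733]), 'torque': array([-0.00788382, -0.03731227,  0.0054144 ]), 'gripper_force': 0.0, 'grip_width': 0.09233565888101854}
```

View pics/scene0.png

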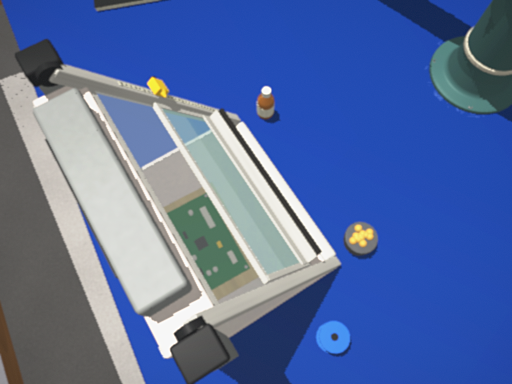

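View pics/side0.png

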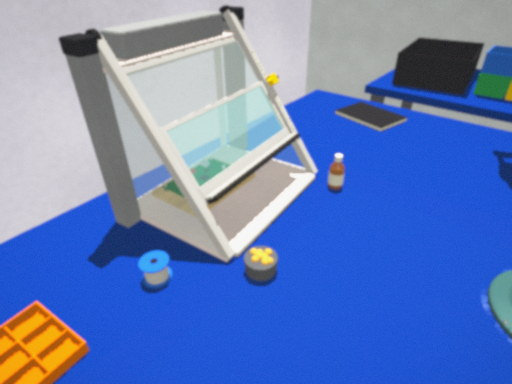

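Scene view: the lip runs as a black strip from (222,113) to (325,255), the marker is at (158,87), the flux bottle at (265,102), the tin at (361,239) and the reel at (333,337). Side view: the lip runs from (298,137) to (205,197), and the marker is at (271,78). Next I need the booth's yaw from the lip line.

Run:
```python
from h import *
N=[];S={}
for n in ('scene','side'):
    p=arm.snapshot(n); S[n]=p
    m=arm.masks_of('lip_grip',p)
    print(n,[(round(x['conf'],2),np.round(x['extent']),int(x['pixels'].sum())) for x in m][:2])
    ys,xs=np.nonzero(m[0]['pixels']); pts=np.c_[xs,ys].astype(np.float32)
    vx,vy,x0,y0=cv2.fitLine(pts,cv2.DIST_HUBER,0,.01,.01).ravel()
    t=(pts-[x0,y0])@[vx,vy]; e=[np.array([x0,y0])+k*np.array([vx,vy]) for k in (t.min(),t.max())]
    print(' ends',np.round(e,1))
    r=[ray(p,q) for q in e]; N.append((r[0][0],np.cross(r[0][1],r[1][1]),r))
d=np.cross(N[0][1],N[1][1]); d/=np.linalg.norm(d); d*=np.sign(d[1]); print('dir',d.round(4),'yaw deg',np.degrees(np.arctan2(-d[0],d[1])))
for o,nn,rs in N: # ends: intersect each ray with other view's plane
    o2,n2,_=N[1] if o is N[0][0] else N[0]
    for oo,dd in rs: print(np.round(oo+dd*(((o2-oo)@n2)/(dd@n2)),4))
for t in ['booth','lip_nose','lip_grip','marker_tip']:
    for n in S:
        print(t,n,[(np.round(l['uv'],1),round(l['conf'],2)) for l in arm.landmark_of(t,S[n])])
mk={n:arm.masks_of('marker_tip',S[n]) for n in S}
print({n:[(x['extent'],round(x['conf'],2)) for x in mk[n]] for n in mk})
a=S['scene']['frame'][60:280,130:350]; b=S['side']['frame'][60:280,130:350]
cv2.imwrite('pics/crop1.png',cv2.resize(np.hstack([a,b]),(800,400),interpolation=cv2.INTER_CUBIC)[:,:,::-1])
```

```text
scene [(0.89, array([219., 108., 324., 255.]), 993)]
 ends [[220.1 108.9]
 [319.7 253.2]]
side [(0.84, array([208., 131., 302., 205.]), 688)]
 ends [[207.3 203.3]
 [298.6 133.5]]
dir [-0.0998  0.995  -0.0011] yaw deg 5.72579673820072
[ 0.6029 -0.1118  0.1232]
[0.5689 0.2278 0.1228]
[0.567  0.2469 0.1228]
[ 0.6033 -0.1155  0.1232]
booth scene []
booth side [(array([221. , 189.6]), 0.89)]
lip_nose scene [(array([265.8, 175. ]), 0.81), (array([263.9, 110.8]), 0.72)]
lip_nose side [(array([262.5, 163.7]), 0.78), (array([250.4, 165.7]), 0.63), (array([334.4, 186.8]), 0.47)]
lip_grip scene [(array([253.7, 187.6]), 0.77)]
lip_grip side [(array([253.8, 162.9]), 0.82)]
marker_tip scene [(array([166. ,  94.5]), 0.7), (array([357.6, 241. ]), 0.18)]
marker_tip side [(array([263.9,  78.9]), 0.51)]
{'scene': [([150.1, 74.4, 169.9, 97.2], 0.61)], 'side': []}
```

View pics/crop1.png

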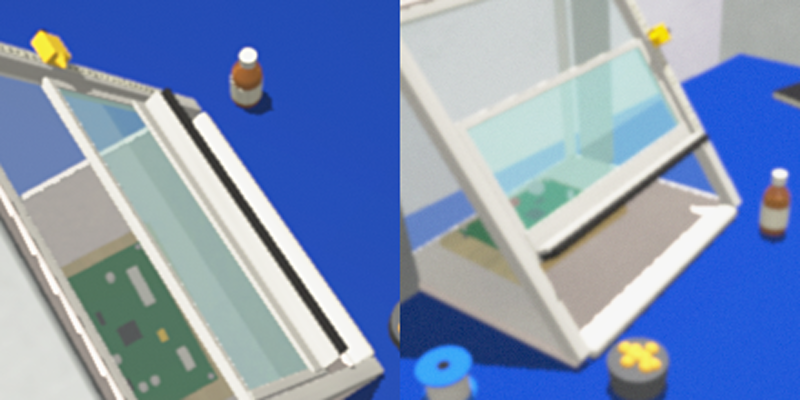

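Both crops show the lip lying straight: the scene crop has it from (165,92) to (343,350), and the side crop from (540,252) to (705,138). The measured length of 341 mm fits the stated 340 mm. The booth's yaw is about 5.7° and the travel needed is about 0.163 m. I'll point the fingers along the inward pane normal and go to a standoff first.

```bash
cat >> h.py <<'E'
psi=np.radians(5.7); c,s=np.cos(np.radians(35)),np.sin(np.radians(35))
bx=np.array([np.cos(psi),np.sin(psi),0]); zz=np.array([0,0,1.])
u=c*zz+s*bx; n=c*bx-s*zz; yt=-np.array([-np.sin(psi),np.cos(psi),0])
RT=np.c_[u,yt,n]; P=np.array([.585,.058,.119])
def rel(pos,rot=RT):
    st=arm.state(); R0=R.from_rotvec(st['tcp_rot']).as_matrix()
    print('turn',R.from_matrix(R0.T@rot).as_rotvec().round(3),'shift',(R0.T@(np.array(pos)-st['tcp_pos'])).round(4))
E
python3 - <<'E'
from h import *
rel([.47,.03,.24])
E
```

```text
turn [-0.106  0.956  0.203] shift [ 0.4556 -0.5308 -0.0254]
```

>>> {"name": "arm_command", "arguments": {
  "rows": [
    [[-0.03, 0.24, 0.05, 0.11, -0.13, -0.006, 1], [-0.03, 0.24, 0.05, 0.11, -0.13, -0.006, 1], [-0.03, 0.24, 0.05, 0.11, -0.13, -0.006, 1], [-0.03, 0.24, 0.05, 0.11, -0.13, -0.006, 1], [-0.05, 0.48, 0.1, 0.23, -0.265, -0.012, 1], [-0.05, 0.48, 0.1, 0.23, -0.265, -0.012, 1], [-0.05, 0.48, 0.1, 0.23, -0.265, -0.012, 1], [-0.05, 0.48, 0.1, 0.23, -0.265, -0.012, 1], [-0.08, 0.72, 0.15, 0.34, -0.4, -0.018, 1], [-0.08, 0.72, 0.15, 0.34, -0.4, -0.018, 1], [-0.08, 0.72, 0.15, 0.34, -0.4, -0.018, 1], [-0.08, 0.72, 0.15, 0.34, -0.4, -0.018, 1], [-0.106, 0.956, 0.203, 0.4556, -0.5308, -0.0254, 1], [-0.106, 0.956, 0.203, 0.4556, -0.5308, -0.0254, 1], [-0.106, 0.956, 0.203, 0.4556, -0.5308, -0.0254, 1], [-0.106, 0.956, 0.203, 0.4556, -0.5308, -0.0254, 1], [-0.106, 0.956, 0.203, 0.4556, -0.5308, -0.0254, 1], [-0.106, 0.956, 0.203, 0.4556, -0.5308, -0.0254, 1]]
  ]
}}

```text
time: 3.1
tcp_pos: [0.4236, -0.1908, 0.246]
tcp_rot: [-2.773, -0.176, -1.315]
contact_force: [0.0, 0.2, -1.0]
grip_width: 0.0006
gripper_force: 0.0
```

Run:
```python
from h import *
st=arm.state(); print(st['time'],st['q'].round(3),st['tcp_pos'].round(4),st['contact_force'].round(2),st['grip_width'])
print(R.from_rotvec(st['tcp_rot']).as_matrix().round(3)); print(RT.round(3))
rel(P+.022*n-.034*u-.11*n); rel(P+.022*n-.034*u)
```

```text
3.1 [ 2.267  0.284 -1.518  2.436 -1.282  0.434  0.522] [ 0.4236 -0.1908  0.246 ] [ 0.03  0.21 -1.01] 0.0006109968236566123
[[ 0.628  0.132  0.767]
 [ 0.074 -0.991  0.11 ]
 [ 0.775 -0.012 -0.632]]
[[ 0.571  0.099  0.815]
 [ 0.057 -0.995  0.081]
 [ 0.819 -0.    -0.574]]
turn [-0.034  0.074  0.01 ] shift [-0.0189 -0.227   0.1462]
turn [-0.034  0.074  0.01 ] shift [-0.0109 -0.2233  0.2558]
```

The arm drifted into a poor posture with joints 3, 4 and 5 near their limits. I'll fit a simple kinematic model to the two known poses so I can choose a better route.

```bash
cat > k.py <<'E'
import numpy as np, itertools
from scipy.spatial.transform import Rotation as R
from scipy.optimize import least_squares
q0=[1.20799,.46748,-.0116,1.60268,.00599,1.07139,-.0563]; p0=np.array([.20432,-.61708,.21461]); r0=[3.10145,.50009,0]
from workcell import arm
def rots(q,sg,b,t):
    ax='zyzyzyz'; L=[R.from_euler('z',b)]
    for a,s,x in zip(ax,sg,q): L.append(L[-1]*R.from_euler(a,s*x))
    L.append(L[-1]*R.from_euler('z',t)); return L
E
python3 - <<'E'
from k import *
st=arm.state(); D=[(q0,p0,r0),(st['q'],st['tcp_pos'],st['tcp_rot'])]
res=[]
for sg in itertools.product([1,-1],repeat=7):
    f=lambda v:np.concatenate([(rots(q,sg,*v)[-1].inv()*R.from_rotvec(r)).as_rotvec() for q,p,r in D])
    for b in (0,1.5,3,-1.5):
      for t in (0,2,4):
        s=least_squares(f,[b,t]); res.append((s.cost,sg,s.x))
res.sort(key=lambda a:a[0])
for r in res[:60:4]: print(r)
E
```

```text
(np.float64(1.0661641671157044e-10), (-1, -1, -1, -1, -1, -1, -1), array([3.14159424, 4.7123874 ]))
(np.float64(1.0661641671331787e-10), (-1, 1, -1, 1, -1, 1, -1), array([1.58276286e-06, 1.57079475e+00]))
(np.float64(1.0661641671458077e-10), (-1, -1, -1, -1, -1, -1, -1), array([-3.14159107,  4.7123874 ]))
(np.float64(1.0661641671552147e-10), (-1, 1, -1, 1, -1, 1, -1), array([1.58276296e-06, 1.57079475e+00]))
(np.float64(1.0661641671568009e-10), (-1, 1, -1, 1, -1, 1, -1), array([1.58276243e-06, 1.57079475e+00]))
(np.float64(1.0661641672467913e-10), (-1, -1, -1, -1, -1, -1, -1), array([3.14159424, 4.7123874 ]))
(np.float64(0.03349401507253569), (1, 1, 1, 1, 1, 1, 1), array([0.39114274, 4.6375419 ]))
(np.float64(0.033494015072535736), (1, 1, 1, 1, 1, 1, 1), array([ 0.39114276, -1.6456434 ]))
(np.float64(0.03349401507253577), (1, -1, 1, -1, 1, -1, 1), array([-2.75044991,  1.49594925]))
(np.float64(0.03349401507253581), (1, -1, 1, -1, 1, -1, 1), array([-2.75044991,  1.49594925]))
(np.float64(0.033494015072535875), (1, -1, 1, -1, 1, -1, 1), array([-2.75044991,  1.49594924]))
(np.float64(0.033494015072537214), (1, 1, 1, 1, 1, 1, 1), array([0.39114268, 4.63754184]))
(np.float64(0.07445582086174082), (-1, 1, 1, 1, 1, 1, -1), array([ 4.66032214, -0.3371203 ]))
(np.float64(0.07445582086174085), (-1, -1, 1, -1, 1, -1, -1), array([1.51872948, 2.80447234]))
(np.float64(0.0744558208617409), (-1, -1, 1, -1, 1, -1, -1), array([1.51872947, 2.80447233]))
```

```bash
cat >> k.py <<'E'
SG=(-1,1,-1,1,-1,1,-1)
def basis(q):
    L=rots(q,SG,0,np.pi/2); z=[0,0,1]; x=[1,0,0]
    # d1, d3, elbow offset before/after, d5, wrist offset, d7
    return np.c_[z,L[3].apply(z),L[3].apply(x),L[5].apply(x),L[5].apply(z),L[7].apply(z),L[7].apply(x)],L
E
python3 - <<'E'
from k import *
st=arm.state()
B0,_=basis(q0);B1,_=basis(st['q'])
A=np.vstack([B0,B1]);y=np.r_[p0,st['tcp_pos']]
names=['d1','d3','a3','a5','d5','d7','a7x']
for cols in ([0,1,4,5],[0,1,2,3,4,5],[0,1,3,4,5],[0,1,4,5,6]):
    v,rs,rk,sv=np.linalg.lstsq(A[:,cols],y,rcond=None); print([names[i] for i in cols],v.round(4),'res',np.abs(A[:,cols]@v-y).max(),sv.round(3))
E
```

```text
['d1', 'd3', 'd5', 'd7'] [0.2713 0.5344 0.4575 0.315 ] res 0.028649056952735313 [2.515 1.137 0.588 0.192]
['d1', 'd3', 'a3', 'a5', 'd5', 'd7'] [-2.146   6.2042 -2.6364 -1.8014 -0.7474  6.3052] res 4.9404924595819466e-15 [2.691 1.824 1.093 0.384 0.299 0.004]
['d1', 'd3', 'a5', 'd5', 'd7'] [0.2767 0.5154 0.0322 0.4924 0.2587] res 0.031194558628463376 [2.633 1.445 0.927 0.303 0.163]
['d1', 'd3', 'd5', 'd7', 'a7x'] [0.2393 0.5792 0.4716 0.3164 0.027 ] res 0.031870059596240424 [2.517 1.747 0.67  0.375 0.159]
```

```bash
cat >> k.py <<'E'
V=np.array([.2713,.5344,.4575,.315])
lo=np.array([-2.53,-.31,-1.57,.28,-1.29,.15,-2.92]);hi=np.array([2.53,2.02,1.55,2.44,4.43,1.84,2.92])
def fk(q):
    B,L=basis(q); return B[:,[0,1,4,5]]@V,L[-1]
def ik(p,Rm,seed,w=.02):
    Rt=R.from_matrix(Rm); m=.02
    f=lambda q:np.r_[(fk(q)[0]-p)*10,(fk(q)[1].inv()*Rt).as_rotvec()*3,w*(q-seed)]
    s=least_squares(f,np.clip(seed,lo+m,hi-m),bounds=(lo+m,hi-m)); return s.x,np.linalg.norm(fk(s.x)[0]-p),np.linalg.norm((fk(s.x)[1].inv()*Rt).as_rotvec())
E
python3 - <<'E'
from k import *
from h import RT,P,n,u
flip=RT@np.diag([-1,-1,1])
for nm,Rm,q7 in(('x=u',RT,-1.57),('x=-u',flip,1.57)):
  for lab,T in (('stand',P+.022*n-.034*u-.11*n),('contact',P+.022*n-.016*u),('end',P+.022*n+.147*u)):
    for w in(.02,):
      q,e,a=ik(T,Rm,np.array([-.1,.5,0,1.6,0,.4,q7]),w); print(nm,lab,T.round(3),q.round(2),round(e,4),round(a,3))
# tilts feasible at stand for steeper
for q in ([-.1,0,0,2,0,.2,0],):print(fk(q)[0])
E
```

```text
x=u stand [0.494 0.049 0.142] [-1.37  0.14  1.35  2.42 -1.27  0.17 -0.32] 0.0578 0.322
x=u contact [0.594 0.059 0.093] [-0.49  0.36  0.47  2.18 -1.27  0.17 -0.35] 0.055 0.381
x=u end [0.687 0.068 0.227] [-0.56  0.3   0.55  2.05 -1.27  0.17 -0.37] 0.0251 0.189
x=-u stand [0.494 0.049 0.142] [-1.37  0.14  1.35  2.42 -1.27  0.17  2.82] 0.0578 0.322
x=-u contact [0.594 0.059 0.093] [-0.49  0.36  0.47  2.18 -1.27  0.17  2.79] 0.055 0.381
x=-u end [0.687 0.068 0.227] [-0.56  0.3   0.55  2.05 -1.27  0.17  2.78] 0.0251 0.189
[0.66732933 0.06695627 0.42993497]
```

```bash
cat > s.py <<'E'
from k import *
from h import P,n,u,psi
def ori(pitch,yaw,roll): # pitch below level, yaw about z rel. booth
    return (R.from_euler('z',psi+np.radians(yaw))*R.from_euler('y',np.radians(90+pitch))*R.from_euler('z',np.radians(roll))).as_matrix()
E
python3 - <<'E'
from s import *
out=[]
for pitch in (10,30,50,60):
  for yaw in (-40,0,40):
    for roll in (0,90,180,-90):
      for q5 in (-1,0,1.57,3.14):
        Rm=ori(pitch,yaw,roll); T=P+.016*n-.018*u
        q,e,a=ik(T,Rm,np.array([-.1,.7,0,1.8,q5,.7,0]),.01)
        if e<.02 and a<.06:
            q2,e2,a2=ik(T+.165*u,Rm,q,.01); q3,e3,a3=ik(T-.018*u-.1*n,Rm,q,.01)
            mg=min(np.minimum(x-lo,hi-x).min() for x in (q,q2,q3))
            if max(e2,e3)<.02 and max(a2,a3)<.06: out.append((round(mg,2),pitch,yaw,roll,q3.round(2),q.round(2),q2.round(2)))
out.sort(key=lambda a:-a[0])
for o in out[:22]: print(*o)
E
```

```text
0.15 60 -40 0 [-0.75  0.28  0.45  2.29  0.84  0.4  -0.11] [-0.64  0.48  0.41  2.12  0.75  0.32 -0.02] [-0.47  0.39  0.24  1.8   0.49  0.66  0.37]
0.15 60 -40 0 [-0.16  0.26 -0.23  2.29  1.09  0.55 -0.34] [-0.16  0.46 -0.19  2.12  1.17  0.53 -0.37] [-0.    0.4  -0.36  1.8   0.81  0.79  0.12]
0.15 60 -40 0 [ 0.11  0.29 -0.54  2.29  1.17  0.64 -0.41] [ 0.08  0.5  -0.49  2.12  1.29  0.66 -0.45] [ 0.21  0.45 -0.65  1.8   0.96  0.88  0.02]
0.15 60 -40 90 [-1.37  0.59  1.29  2.29 -0.6   0.33 -0.3 ] [-1.08  0.7   1.03  2.12 -0.67  0.31 -0.27] [-1.09  0.7   1.22  1.8  -0.52  0.67 -0.36]
0.15 60 -40 90 [-0.6   0.26  0.27  2.29  0.93  0.44 -1.76] [-0.53  0.46  0.27  2.12  0.89  0.37 -1.71] [-0.35  0.38  0.1   1.8   0.58  0.69 -1.27]
0.15 60 -40 180 [-1.39  0.64  1.34  2.29 -0.75  0.37 -1.73] [-1.12  0.75  1.1   2.12 -0.83  0.35 -1.71] [-1.12  0.76  1.3   1.8  -0.64  0.71 -1.84]
0.15 60 -40 -90 [-0.25  0.25 -0.13  2.29  1.06  0.53  1.25] [-0.23  0.45 -0.1   2.12  1.13  0.5   1.23] [-0.07  0.39 -0.27  1.8   0.77  0.77  1.72]
0.15 60 -40 -90 [ 0.02  0.28 -0.44  2.29  1.14  0.6   1.18] [ 0.    0.48
[... 1424 characters left out ...]
5  2.29  0.18  0.28 -0.86] [ 0.79  0.62 -0.88  2.12  0.26  0.25 -0.91] [ 0.78  0.56 -0.97  1.8   0.17  0.61 -0.92]
0.09 60 -40 0 [-1.21  0.42  1.03  2.29  0.15  0.28  0.54] [-0.91  0.57  0.77  2.12  0.06  0.24  0.62] [-0.85  0.48  0.77  1.8   0.07  0.6   0.72]
0.09 60 -40 180 [-1.42  0.77  1.46  2.29 -1.    0.49 -1.5 ] [-1.19  0.86  1.24  2.12 -1.09  0.47 -1.49] [-1.16  0.88  1.45  1.8  -0.86  0.81 -1.67]
0.08 50 -40 0 [-0.45  0.29 -0.02  2.36  1.43  0.61 -0.77] [-0.4   0.48  0.02  2.19  1.51  0.56 -0.79] [-0.22  0.38 -0.15  1.9   1.05  0.71 -0.16]
0.08 50 -40 0 [-0.29  0.3  -0.2   2.36  1.45  0.66 -0.78] [-0.26  0.49 -0.16  2.19  1.54  0.64 -0.8 ] [-0.1   0.39 -0.3   1.9   1.12  0.76 -0.2 ]
```

Run:
```python
from s import *
out=[]
for pitch in (35,42,50,57):
  for yaw in (-20,-40,-60):
    for roll in (0,90,-90):
     for yl in (-.1,0.,.1):
      for q5 in (1.,2.2):
        Rm=ori(pitch,yaw,roll); T=P+.016*n-.018*u+yl*np.array([-np.sin(psi),np.cos(psi),0])
        q,e,a=ik(T,Rm,np.array([-.1,.6,0,1.8,q5,.7,0]),.01)
        if e<.02 and a<.06:
            q2,e2,a2=ik(T+.165*u,Rm,q,.01); q3,e3,a3=ik(T-.03*u-.06*n,Rm,q,.01)
            mg=min(np.minimum(x-lo,hi-x).min() for x in (q,q2,q3))
            if max(e2,e3)<.02 and max(a2,a3)<.06: out.append((round(mg,2),round(np.degrees(np.arcsin(Rm[:,2]@u))),pitch,yaw,roll,yl,q3.round(2),q.round(2),q2.round(2)))
out.sort(key=lambda a:-a[0]+.005*abs(a[1]))
for o in out[:14]: print(*o)
```

```text
0.37 -14 35 -60 0 0.1 [-0.8   0.64  0.01  2.07  1.15  1.08 -1.08] [-0.74  0.71  0.04  1.94  1.17  1.06 -1.  ] [-0.64  0.6   0.02  1.7   1.08  1.17 -0.62]
0.37 -14 35 -60 0 0.1 [-0.6   0.65 -0.24  2.07  1.23  1.21 -1.14] [-0.55  0.72 -0.21  1.94  1.26  1.19 -1.05] [-0.47  0.61 -0.23  1.7   1.18  1.28 -0.67]
0.37 -14 35 -60 90 0.1 [-1.5   0.92  0.98  2.07  0.42  0.6  -2.03] [-1.37  0.96  0.94  1.94  0.41  0.6  -1.98] [-1.24  0.81  0.96  1.7   0.43  0.81 -1.75]
0.37 -14 35 -60 -90 0.1 [-0.65  0.64 -0.17  2.07  1.21  1.17  0.45] [-0.6   0.71 -0.14  1.94  1.24  1.16  0.53] [-0.52  0.6  -0.16  1.7   1.15  1.25  0.91]
0.37 -14 35 -60 -90 0.1 [-0.5   0.67 -0.36  2.07  1.27  1.28  0.41] [-0.46  0.73 -0.33  1.94  1.31  1.26  0.5 ] [-0.38  0.62 -0.35  1.7   1.23  1.34  0.87]
0.37 -20 42 -60 0 0.1 [-0.73  0.58 -0.01  2.07  1.09  0.99 -0.98] [-0.67  0.65  0.01  1.94  1.1   0.98 -0.89] [-0.57  0.56 -0.02  1.68  0.98  1.13 -0.52]
0.37 -20 42 -60 0 0.1 [-0.52  0.59 -0.27  2.07  1.18  1.11 -1.04] [-0.48  0.66 -0.25  1.94  1.2   1.11 -0.96] [-0.39  0.58 -0.28  1.68  1.09  1.23 -0.58]
0.37 -20 42 -60 9
[... 367 characters left out ...]
8  0.69 -0.39  1.94  1.26  1.18  0.58] [-0.29  0.6  -0.42  1.68  1.15  1.29  0.96]
0.36 -20 42 -60 90 0.1 [-0.69  0.58 -0.06  2.07  1.11  1.02 -2.56] [-0.64  0.65 -0.04  1.94  1.12  1.   -2.48] [-0.54  0.56 -0.07  1.68  1.    1.15 -2.1 ]
0.37 -26 50 -60 0 0.1 [-0.64  0.52 -0.04  2.07  1.    0.9  -0.84] [-0.59  0.6  -0.03  1.94  1.    0.9  -0.75] [-0.49  0.53 -0.07  1.65  0.85  1.09 -0.39]
0.37 -26 50 -60 0 0.1 [-0.42  0.54 -0.32  2.07  1.1   1.01 -0.92] [-0.39  0.62 -0.3   1.94  1.12  1.01 -0.84] [-0.3   0.55 -0.34  1.65  0.98  1.18 -0.47]
0.37 -26 50 -60 90 0.1 [-1.13  0.59  0.59  2.07  0.64  0.67 -2.11] [-1.02  0.67  0.56  1.94  0.61  0.67 -2.02] [-0.89  0.58  0.51  1.65  0.53  0.93 -1.73]
```

```bash
cat >> s.py <<'E'
ly=np.array([-np.sin(psi),np.cos(psi),0])
CB=np.array([[x,y,z] for x in(-.0375,.0375) for y in(-.0945,.0945) for z in(-.088,-.25)])
E
python3 - <<'E'
from s import *
out=[]
for pitch in (35,42,50):
  for yaw in (-25,-35,-45):
    for roll in (0,60,90,120,-60,-90,-120):
     for yl in (.05,.12):
      Rm=ori(pitch,yaw,roll); T=P+.016*n-.02*u+yl*ly
      cl=-(CB@Rm.T@n).max()-.016-.006
      if cl<.008: continue
      for q5 in (1.2,):
        q,e,a=ik(T,Rm,np.array([-.5,.65,0,1.9,q5,.9,0]),.01)
        if e<.02 and a<.06:
            q2,e2,a2=ik(T+.165*u,Rm,q,.01); q3,e3,a3=ik(T-.03*u-.06*n,Rm,q,.01)
            mg=min(np.minimum(x-lo,hi-x).min() for x in (q,q2,q3))
            if max(e2,e3)<.02 and max(a2,a3)<.06: out.append((round(mg,2),round(np.degrees(np.arcsin(Rm[:,2]@u))),pitch,yaw,roll,yl,round(cl,3),q3.round(2),q.round(2),q2.round(2)))
out.sort(key=lambda a:-a[0]+.005*abs(a[1]))
for o in out[:14]: print(*o)
E
```

```text
0.24 -8 35 -45 60 0.12 0.011 [-0.87  0.6   0.05  2.2   1.38  0.95 -2.19] [-0.8   0.66  0.08  2.08  1.4   0.91 -2.11] [-0.68  0.52  0.06  1.85  1.23  0.97 -1.66]
0.24 -8 35 -45 -90 0.12 0.014 [-0.75  0.6  -0.1   2.2   1.41  1.03  0.41] [-0.69  0.66 -0.06  2.08  1.45  1.    0.49] [-0.57  0.52 -0.09  1.85  1.28  1.03  0.94]
0.24 -8 35 -45 -120 0.12 0.011 [-0.73  0.6  -0.12  2.2   1.42  1.04  0.93] [-0.67  0.66 -0.08  2.08  1.45  1.01  1.01] [-0.56  0.52 -0.11  1.85  1.29  1.04  1.46]
0.25 -14 42 -45 -90 0.12 0.024 [-0.66  0.54 -0.14  2.19  1.35  0.94  0.54] [-0.6   0.61 -0.11  2.07  1.37  0.91  0.62] [-0.48  0.49 -0.16  1.81  1.16  0.99  1.08]
0.27 -22 50 -45 -90 0.12 0.021 [-0.54  0.48 -0.21  2.17  1.24  0.84  0.71] [-0.49  0.56 -0.18  2.04  1.25  0.82  0.79] [-0.36  0.48 -0.26  1.76  1.02  0.97  1.24]
0.23 -22 50 -45 90 0.12 0.021 [-1.41  0.67  0.91  2.17  0.46  0.38 -1.77] [-1.25  0.72  0.83  2.04  0.44  0.39 -1.7 ] [-1.1   0.58  0.77  1.76  0.39  0.68 -1.44]
0.14 -5 35 -35 60 0.12 0.023 [-0.66  0.57 -0.18  2.3   1.64  1.01 -2.27] [-0.6   0.63 -0.14  2.18  1.68  0.96 -2.19] [-0.48  0
[... 464 characters left out ...]
 0.9   0.94] [-0.57  0.46 -0.05  1.95  1.42  0.87  1.45]
0.13 -5 35 -35 90 0.12 0.03 [-0.64  0.57 -0.2   2.3   1.64  1.02 -2.79] [-0.58  0.63 -0.16  2.18  1.69  0.98 -2.71] [-0.47  0.47 -0.19  1.95  1.46  0.92 -2.22]
0.16 -11 42 -35 0 0.12 0.01 [-0.67  0.5  -0.11  2.28  1.54  0.84 -1.07] [-0.61  0.57 -0.07  2.16  1.57  0.79 -0.99] [-0.47  0.44 -0.14  1.9   1.26  0.83 -0.45]
0.16 -11 42 -35 60 0.12 0.017 [-0.67  0.5  -0.1   2.28  1.54  0.84 -2.12] [-0.61  0.57 -0.07  2.16  1.57  0.79 -2.04] [-0.47  0.44 -0.14  1.9   1.26  0.83 -1.5 ]
0.16 -11 42 -35 90 0.12 0.036 [-0.67  0.5  -0.1   2.28  1.54  0.84 -2.64] [-0.61  0.57 -0.07  2.16  1.57  0.79 -2.57] [-0.47  0.44 -0.14  1.9   1.26  0.83 -2.02]
```

Run:
```python
from h import *
rel([.204,-.617,.25],R.from_rotvec([3.10145,.50009,0]).as_matrix())
```

```text
turn [ 0.072 -0.885 -0.18 ] shift [-0.1664  0.3934 -0.2179]
```

>>> {"name": "arm_command", "arguments": {
  "rows": [
    [[0.014, -0.18, -0.036, -0.033, 0.08, -0.044, 1], [0.014, -0.18, -0.036, -0.033, 0.08, -0.044, 1], [0.014, -0.18, -0.036, -0.033, 0.08, -0.044, 1], [0.029, -0.354, -0.072, -0.066, 0.157, -0.087, 1], [0.029, -0.354, -0.072, -0.066, 0.157, -0.087, 1], [0.029, -0.354, -0.072, -0.066, 0.157, -0.087, 1], [0.043, -0.53, -0.108, -0.1, 0.236, -0.131, 1], [0.043, -0.53, -0.108, -0.1, 0.236, -0.131, 1], [0.043, -0.53, -0.108, -0.1, 0.236, -0.131, 1], [0.058, -0.71, -0.144, -0.133, 0.315, -0.174, 1], [0.058, -0.71, -0.144, -0.133, 0.315, -0.174, 1], [0.058, -0.71, -0.144, -0.133, 0.315, -0.174, 1], [0.072, -0.885, -0.18, -0.166, 0.393, -0.218, 1], [0.072, -0.885, -0.18, -0.166, 0.393, -0.218, 1], [0.072, -0.885, -0.18, -0.166, 0.393, -0.218, 1], [0.072, -0.885, -0.18, -0.166, 0.393, -0.218, 1]]
  ]
}}

```text
time: 4.43
tcp_pos: [0.2062, -0.6167, 0.2446]
tcp_rot: [-3.091, -0.505, -0.007]
contact_force: [-0.4, 0.1, -1.1]
grip_width: 0.0002
gripper_force: 0.0
```

Run:
```python
from h import *
st=arm.state(); print(st['time'],st['q'].round(3).tolist(),st['tcp_pos'].round(4).tolist(),st['tcp_rot'].round(4).tolist())
```

```text
4.4333 [1.629, 0.531, -0.618, 1.532, 0.314, 1.189, -0.291] [0.2062, -0.6167, 0.2446] [-3.0909, -0.5048, -0.0068]
```

```bash
cat > data.py <<'E'
D=[([1.20799,.46748,-.0116,1.60268,.00599,1.07139,-.0563],[.20432,-.61708,.21461]),
([2.267,.284,-1.518,2.436,-1.282,.434,.522],[.4236,-.1908,.246]),
([1.629,.531,-.618,1.532,.314,1.189,-.291],[.2062,-.6167,.2446])]
E
cat > plan.py <<'E'
from s import *
qs=arm.state()['q']
Rm=ori(42,-45,-90); T=P+.016*n-.02*u+.11*ly
S1=T-.035*u-.06*n
qt,e,a=ik(S1,Rm,np.array([-.6,.55,-.1,2.1,1.37,.9,.5]),.01); print('target',S1.round(3),qt.round(2),e,a)
E
python3 - <<'E'
from k import *; from data import D
import plan
A=[];y=[]
for q,p in D:
    B,L=basis(q); Y=[0,1,0]
    A.append(np.c_[B[:,[0,1,2,3,4,5,6]],L[3].apply(Y),L[5].apply(Y)]); y+=p
A=np.vstack(A);y=np.array(y); v0=np.array([.2713,.5344,0,0,.4575,.315,0,0,0])
v0[:]=[.3,.5,0,0,.45,.3,0,0,0]
for lam in (.003,.01,.03):
    dv=np.linalg.lstsq(np.vstack([A,lam*np.eye(9)]),np.r_[y-A@v0,np.zeros(9)],rcond=None)[0]; print((v0+dv).round(3),np.abs(A@(v0+dv)-y).max().round(4))
# joint-space path
q=plan.qs; qB=np.array([.5,.3,-.3,1.85,.6,1.0,0]); 
for f in np.r_[0:1:6j]: x=q+f*(qB-q); p,r=fk(x); print('B',p.round(3),r.as_matrix()[:,2].round(2))
for f in np.r_[0:1:6j]: x=qB+f*(plan.qt-qB); p,r=fk(x); print('T',p.round(3),r.as_matrix()[:,2].round(2))
E
```

```text
target [0.507 0.161 0.099] [-0.65  0.54 -0.13  2.21  1.37  0.92  0.52] 2.6594451051446157e-07 6.672389482217817e-07
[ 0.047  0.8    0.281 -0.163  0.391  0.376  0.384 -0.022 -0.031] 0.0002
[ 0.09   0.751  0.237 -0.134  0.4    0.366  0.319 -0.018 -0.032] 0.0019
[ 0.22   0.607  0.105 -0.047  0.43   0.335  0.125 -0.007 -0.031] 0.0068
B [ 0.23  -0.612  0.244] [ 0.    0.01 -1.  ]
B [ 0.314 -0.557  0.239] [-0.07 -0.06 -1.  ]
B [ 0.384 -0.493  0.238] [-0.11 -0.14 -0.98]
B [ 0.442 -0.421  0.24 ] [-0.11 -0.24 -0.96]
B [ 0.487 -0.344  0.244] [-0.07 -0.33 -0.94]
B [ 0.52  -0.264  0.249] [-0.   -0.41 -0.91]
T [ 0.52  -0.264  0.249] [-0.   -0.41 -0.91]
T [ 0.54  -0.185  0.211] [ 0.03 -0.5  -0.87]
T [ 0.551 -0.102  0.179] [ 0.13 -0.57 -0.81]
T [ 0.551 -0.016  0.15 ] [ 0.26 -0.6  -0.76]
T [0.537 0.073 0.124] [ 0.42 -0.57 -0.71]
T [0.507 0.161 0.099] [ 0.58 -0.47 -0.67]
```

```bash
cat >> plan.py <<'E'
def rows(q0,wps,N):
    p0,r0=fk(q0); out=[]; pts=[]
    for (qa,qb,m) in zip([q0]+wps[:-1],wps,N):
        for f in (np.arange(m)+1)/m:
            p,r=fk(qa+f*(qb-qa)); out.append(np.r_[(r0.inv()*r).as_rotvec(),r0.inv().apply(p-p0)]); pts.append(p)
    return np.array(out),np.array(pts)
qB=np.array([.5,.1,-.3,1.85,.6,1.0,0]); qC=qt+[0,-.3,0,0,0,0,0]
E
python3 - <<'E'
from plan import *
for nm,r,N in (('B',[qB],[12]),('BC',[qB,qC],[14,18])):
    a,p=rows(qs,r,N); print(np.abs(np.diff(np.vstack([0*a[:1],a]),axis=0)).max(0).round(3)); 
a,p=rows(qs,[qB,qC],[14,18])
for x,y in zip(a[1::2],p[1::2]): print(x.round(2).tolist(),y.round(2))
E
```

```text
target [0.507 0.161 0.099] [-0.65  0.54 -0.13  2.21  1.37  0.92  0.52] 2.6594451051446157e-07 6.672389482217817e-07
[0.049 0.046 0.112 0.041 0.029 0.011]
[1.439 2.212 5.57  0.035 0.028 0.009]
[-0.05, -0.08, -0.19, 0.07, -0.02, -0.01] [ 0.29 -0.57  0.26]
[-0.1, -0.15, -0.38, 0.14, -0.04, -0.03] [ 0.35 -0.53  0.27]
[-0.16, -0.21, -0.57, 0.2, -0.07, -0.04] [ 0.39 -0.48  0.29]
[-0.22, -0.26, -0.75, 0.25, -0.11, -0.06] [ 0.43 -0.43  0.31]
[-0.3, -0.31, -0.94, 0.3, -0.15, -0.08] [ 0.47 -0.38  0.33]
[-0.37, -0.35, -1.11, 0.34, -0.19, -0.1] [ 0.49 -0.32  0.35]
[-0.45, -0.38, -1.29, 0.38, -0.24, -0.12] [ 0.51 -0.26  0.37]
[-0.47, -0.46, -1.5, 0.41, -0.28, -0.1] [ 0.53 -0.22  0.35]
[-0.49, -0.55, -1.72, 0.43, -0.32, -0.09] [ 0.54 -0.18  0.33]
[-0.52, -0.64, -1.93, 0.46, -0.35, -0.07] [ 0.55 -0.13  0.32]
[-0.55, -0.74, -2.14, 0.48, -0.4, -0.06] [ 0.56 -0.08  0.31]
[-0.59, -0.84, -2.35, 0.5, -0.44, -0.05] [ 0.56 -0.03  0.3 ]
[-0.64, -0.96, -2.56, 0.52, -0.49, -0.03] [0.56 0.02 0.29]
[-0.71, -1.08, -2.76, 0.53, -0.54, -0.02] [0.56 0.07 0.28]
[0.71, 1.11, 2.69, 0.53, -0.6, -0.01] [0.55 0.12 0.27]
[0.69, 1.08, 2.44, 0.53, -0.65, -0.0] [0.53 0.18 0.25]
```

>>> {"name": "arm_command", "arguments": {
  "rows": [
    [[-0.05, -0.08, -0.19, 0.07, -0.02, -0.01, 1], [-0.05, -0.08, -0.19, 0.07, -0.02, -0.01, 1], [-0.1, -0.15, -0.38, 0.14, -0.04, -0.03, 1], [-0.1, -0.15, -0.38, 0.14, -0.04, -0.03, 1], [-0.16, -0.21, -0.57, 0.2, -0.07, -0.04, 1], [-0.16, -0.21, -0.57, 0.2, -0.07, -0.04, 1], [-0.22, -0.26, -0.75, 0.25, -0.11, -0.06, 1], [-0.22, -0.26, -0.75, 0.25, -0.11, -0.06, 1], [-0.3, -0.31, -0.94, 0.3, -0.15, -0.08, 1], [-0.3, -0.31, -0.94, 0.3, -0.15, -0.08, 1], [-0.37, -0.35, -1.11, 0.34, -0.19, -0.1, 1], [-0.37, -0.35, -1.11, 0.34, -0.19, -0.1, 1], [-0.45, -0.38, -1.29, 0.38, -0.24, -0.12, 1], [-0.45, -0.38, -1.29, 0.38, -0.24, -0.12, 1], [-0.45, -0.38, -1.29, 0.38, -0.24, -0.12, 1]]
  ]
}}

```text
time: 5.68
tcp_pos: [0.4921, -0.2601, 0.3708]
tcp_rot: [1.783, 1.957, -0.368]
contact_force: [-0.0, 1.2, 0.1]
grip_width: 0.0006
gripper_force: 0.0
```

```bash
cat > step.py <<'E'
from plan import *
import sys
st=arm.state(); print(st['time'],'q',st['q'].round(3).tolist(),'tcp',st['tcp_pos'].round(3),'model',fk(st['q'])[0].round(3),st['contact_force'].round(2))
E
python3 - <<'E'
from step import *
a,p=rows(qs,[qC],[18])
for x,y in zip(a[1::2],p[1::2]): print(x.round(2).tolist(),y.round(2))
E
```

```text
target [0.507 0.161 0.099] [-0.65  0.54 -0.13  2.21  1.37  0.92  0.52] 2.6594451051446157e-07 6.672389482217817e-07
5.6833 q [1.104, 0.113, -1.008, 1.879, 0.685, 1.067, -0.097] tcp [ 0.492 -0.26   0.371] model [ 0.503 -0.236  0.368] [-0.03  1.23  0.11]
[-0.03, -0.04, -0.22, 0.04, 0.02, -0.0] [ 0.52 -0.2   0.35]
[-0.06, -0.09, -0.44, 0.08, 0.04, -0.01] [ 0.53 -0.16  0.34]
[-0.1, -0.14, -0.66, 0.12, 0.05, -0.01] [ 0.55 -0.12  0.32]
[-0.14, -0.2, -0.88, 0.17, 0.06, -0.02] [ 0.55 -0.07  0.31]
[-0.18, -0.28, -1.1, 0.22, 0.07, -0.03] [ 0.56 -0.02  0.29]
[-0.22, -0.36, -1.32, 0.26, 0.08, -0.05] [0.56 0.02 0.28]
[-0.27, -0.46, -1.54, 0.31, 0.08, -0.06] [0.56 0.08 0.27]
[-0.31, -0.57, -1.75, 0.36, 0.07, -0.08] [0.55 0.13 0.26]
[-0.36, -0.69, -1.96, 0.41, 0.06, -0.1] [0.53 0.18 0.25]
```

>>> {"name": "arm_command", "arguments": {
  "rows": [
    [[-0.03, -0.04, -0.22, 0.04, 0.02, 0.0, 1], [-0.03, -0.04, -0.22, 0.04, 0.02, 0.0, 1], [-0.06, -0.09, -0.44, 0.08, 0.04, -0.01, 1], [-0.06, -0.09, -0.44, 0.08, 0.04, -0.01, 1], [-0.1, -0.14, -0.66, 0.12, 0.05, -0.01, 1], [-0.1, -0.14, -0.66, 0.12, 0.05, -0.01, 1], [-0.14, -0.2, -0.88, 0.17, 0.06, -0.02, 1], [-0.14, -0.2, -0.88, 0.17, 0.06, -0.02, 1], [-0.18, -0.28, -1.1, 0.22, 0.07, -0.03, 1], [-0.18, -0.28, -1.1, 0.22, 0.07, -0.03, 1], [-0.22, -0.36, -1.32, 0.26, 0.08, -0.05, 1], [-0.22, -0.36, -1.32, 0.26, 0.08, -0.05, 1], [-0.27, -0.46, -1.54, 0.31, 0.08, -0.06, 1], [-0.27, -0.46, -1.54, 0.31, 0.08, -0.06, 1], [-0.31, -0.57, -1.75, 0.36, 0.07, -0.08, 1], [-0.31, -0.57, -1.75, 0.36, 0.07, -0.08, 1], [-0.36, -0.69, -1.96, 0.41, 0.06, -0.1, 1], [-0.36, -0.69, -1.96, 0.41, 0.06, -0.1, 1], [-0.36, -0.69, -1.96, 0.41, 0.06, -0.1, 1]]
  ]
}}

```text
time: 7.27
tcp_pos: [0.5162, 0.1444, 0.254]
tcp_rot: [-0.866, 2.205, -0.882]
contact_force: [-0.9, 0.1, 0.5]
grip_width: 0.0004
gripper_force: 0.0
```

Run:
```python
from step import *
from h import *
rel(S1,Rm); rel(S1+[-.03,0,.08],Rm)
p=arm.snapshot('side'); save('side2',p)
```

```text
target [0.507 0.161 0.099] [-0.65  0.54 -0.13  2.21  1.37  0.92  0.52] 2.6594451051446157e-07 6.672389482217817e-07
7.2667 q [0.209, 0.446, -1.208, 2.249, 1.508, 1.321, 0.445] tcp [0.516 0.144 0.254] model [0.512 0.168 0.252] [-0.92  0.14  0.49]
turn [-0.061  0.19  -0.218] shift [0.0376 0.1286 0.0797]
turn [-0.061  0.19  -0.218] shift [0.0329 0.0789 0.0105]
```

View pics/side2.png

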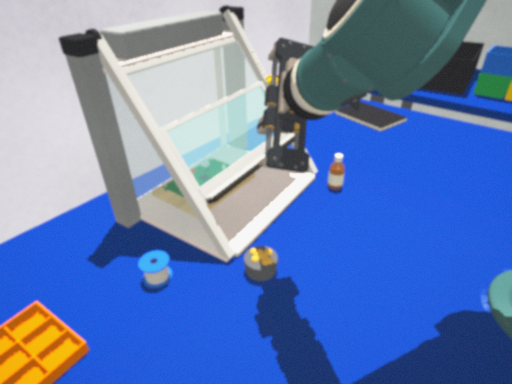

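The view is clear: the gripper hangs at about (290,130), in front of the booth and above the tin at (261,262), with nothing disturbed. Next is the low standoff.

>>> {"name": "arm_command", "arguments": {
  "rows": [
    [[-0.02, 0.06, -0.07, 0.012, 0.03, 0.005, 1], [-0.04, 0.13, -0.15, 0.024, 0.055, 0.008, 1], [-0.061, 0.19, -0.218, 0.033, 0.079, 0.0105, 1], [-0.061, 0.19, -0.218, 0.034, 0.095, 0.035, 1], [-0.061, 0.19, -0.218, 0.036, 0.112, 0.058, 1], [-0.061, 0.19, -0.218, 0.0376, 0.1286, 0.0797, 1], [-0.061, 0.19, -0.218, 0.0376, 0.1286, 0.0797, 1], [-0.061, 0.19, -0.218, 0.0376, 0.1286, 0.0797, 1]]
  ]
}}

```text
time: 7.98
tcp_pos: [0.5098, 0.1576, 0.1004]
tcp_rot: [-1.093, 2.349, -1.045]
contact_force: [-0.9, 0.0, 0.5]
grip_width: 0.0004
gripper_force: 0.0
```

Run:
```python
from step import *
from h import *
rel(T-.018*u,Rm); rel(T+.165*u,Rm)
p=arm.snapshot('side'); q=arm.snapshot('wrist')
cv2.imwrite('pics/s3.png',cv2.resize(np.hstack([p['frame'][60:300,100:400],cv2.resize(q['frame'],(320,240))]),(800,310))[:,:,::-1])
```

```text
target [0.507 0.161 0.099] [-0.65  0.54 -0.13  2.21  1.37  0.92  0.52] 2.6594451051446157e-07 6.672389482217817e-07
7.9833 q [-0.067, 0.809, -0.971, 2.161, 1.543, 1.482, 0.454] tcp [0.51  0.158 0.1  ] model [0.508 0.186 0.098] [-0.93  0.01  0.54]
turn [-0.001 -0.008 -0.011] shift [-0.0426 -0.0084  0.0419]
turn [-0.001 -0.008 -0.011] shift [-0.1182 -0.1687 -0.0037]
```

View pics/s3.png

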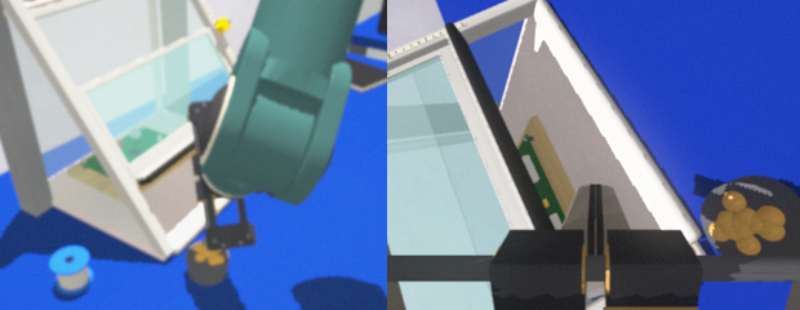

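The wrist view shows the fingertips at about (595,200) in the opening, between the black lip on the left and the white sill on the right. Moving in under the lip.

>>> {"name": "arm_command", "arguments": {
  "rows": [
    [[0, 0, 0, -0.0106, -0.0021, 0.0105, 1], [0, 0, 0, -0.0213, -0.0042, 0.021, 1], [0, 0, 0, -0.032, -0.0063, 0.0315, 1], [0, 0, 0, -0.0426, -0.0084, 0.042, 1], [0, 0, 0, -0.0426, -0.0084, 0.042, 1], [0, 0, 0, -0.0426, -0.0084, 0.042, 1]]
  ]
}}

```text
time: 8.58
tcp_pos: [0.5656, 0.1688, 0.0811]
tcp_rot: [-1.093, 2.344, -1.042]
contact_force: [0.3, 0.1, -0.2]
grip_width: 0.0002
gripper_force: 0.0
```

Run:
```python
from step import *
from h import *
rel(T+.165*u,Rm)
R0=R.from_rotvec(arm.state()['tcp_rot']).as_matrix(); print('u,n,ly in tool',(R0.T@u).round(3),(R0.T@n).round(3),(R0.T@ly).round(3))
q=arm.snapshot('wrist'); save('w4',q)
```

```text
target [0.507 0.161 0.099] [-0.65  0.54 -0.13  2.21  1.37  0.92  0.52] 2.6594451051446157e-07 6.672389482217817e-07
8.5833 q [-0.066, 0.872, -0.913, 2.056, 1.615, 1.456, 0.523] tcp [0.566 0.169 0.081] model [0.564 0.197 0.078] [ 0.26  0.12 -0.18]
turn [-0.002 -0.002 -0.011] shift [-0.0741 -0.1594 -0.0424]
u,n,ly in tool [-0.415 -0.876 -0.246] [-0.581  0.047  0.813] [-0.7    0.48  -0.528]
```

View pics/w4.png

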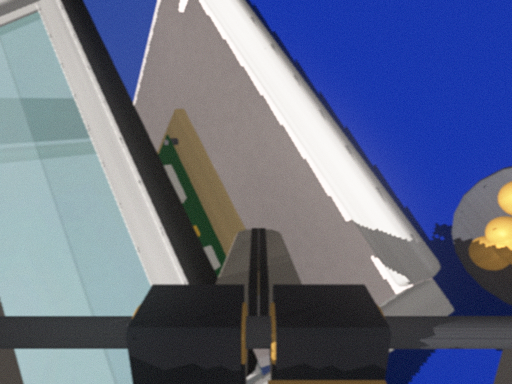

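The fingertips at (260,230) sit just below the lip's underside, whose edge is at about (205,270). Pushing up slowly until contact.

>>> {"name": "arm_command", "arguments": {
  "rows": [
    [[0, 0, 0, -0.0017, -0.0035, -0.001, 1], [0, 0, 0, -0.0033, -0.007, -0.002, 1], [0, 0, 0, -0.005, -0.0105, -0.003, 1], [0, 0, 0, -0.0066, -0.014, -0.0039, 1], [0, 0, 0, -0.0083, -0.0175, -0.0049, 1], [0, 0, 0, -0.01, -0.021, -0.0059, 1]]
  ]
}}

```text
time: 9.13
tcp_pos: [0.5789, 0.1707, 0.0993]
tcp_rot: [-1.097, 2.344, -1.042]
contact_force: [-2.9, 0.6, -0.1]
grip_width: 0.0001
gripper_force: 1.3
```

Run:
```python
from step import *
from h import *
f=st['contact_force']; print('Fu,Fn,Fy',f@u,f@n,f@ly, 'along u',(st['tcp_pos']-P)@u,'n',(st['tcp_pos']-P)@n)
```

```text
target [0.507 0.161 0.099] [-0.65  0.54 -0.13  2.21  1.37  0.92  0.52] 2.6594451051446157e-07 6.672389482217817e-07
9.1333 q [-0.048, 0.846, -0.927, 2.028, 1.596, 1.449, 0.58] tcp [0.579 0.171 0.099] model [0.577 0.199 0.096] [-2.88  0.62 -0.07]
Fu,Fn,Fy -1.6650557171708382 -2.256728064796051 0.899902841127024 along u -0.01321778563218898 n 0.015550319404854256
```

>>> {"name": "arm_command", "arguments": {
  "rows": [
    [[0, 0, 0, -0.0017, -0.0035, -0.001, 1], [0, 0, 0, -0.0033, -0.007, -0.002, 1], [0, 0, 0, -0.005, -0.0105, -0.003, 1], [0, 0, 0, -0.0066, -0.014, -0.0039, 1]]
  ]
}}

```text
time: 9.47
tcp_pos: [0.5883, 0.1716, 0.1124]
tcp_rot: [-1.097, 2.344, -1.042]
contact_force: [-4.4, 0.3, 1.2]
grip_width: 0.0002
gripper_force: 1.6
```

```bash
cat > look.py <<'E'
from step import *
from h import *
f=st['contact_force']; print('Fu,Fn,Fy',f@u,f@n,f@ly, 'along u',(st['tcp_pos']-P)@u,'n',(st['tcp_pos']-P)@n)
N=[];L={}
for nm in ('scene','side'):
    p=arm.snapshot(nm); m=arm.masks_of('lip_grip',p)
    l=arm.landmark_of('lip_nose',p); k=arm.landmark_of('marker_tip',p)
    print(nm,[(np.round(x['uv']),round(x['conf'],2)) for x in l[:2]],[(np.round(x['uv']),round(x['conf'],2)) for x in k[:1]],[x['extent'] for x in m[:1]])
    for key,w in (('lip',l),('mk',k)):
        if w: L.setdefault(key,[]).append(ray(p,w[0]['uv']))
    if m:
        ys,xs=np.nonzero(m[0]['pixels']); vx,vy,x0,y0=cv2.fitLine(np.c_[xs,ys].astype(np.float32),cv2.DIST_HUBER,0,.01,.01).ravel()
        a,b=ray(p,(x0-30*vx,y0-30*vy)),ray(p,(x0+30*vx,y0+30*vy)); N.append((a[0],np.cross(a[1],b[1])))
for key in L:
    if len(L[key])==2: x,e=tri(L[key]); print(key,x.round(4),np.round(e,4),'u:',((x-P)@u).round(4))
if len(N)==2:
    d=np.cross(N[0][1],N[1][1]); x=np.linalg.lstsq(np.array([N[0][1],N[1][1],ly])/[[np.linalg.norm(N[0][1])],[np.linalg.norm(N[1][1])],[1]],[N[0][0]@N[0][1]/np.linalg.norm(N[0][1]),N[1][0]@N[1][1]/np.linalg.norm(N[1][1]),P@ly],rcond=None)[0]
    print('lip line',x.round(4),'u',((x-P)@u).round(4),'n',((x-P)@n).round(4),(d/np.linalg.norm(d)).round(3))
E
python3 look.py
```

```text
target [0.507 0.161 0.099] [-0.65  0.54 -0.13  2.21  1.37  0.92  0.52] 2.6594451051446157e-07 6.672389482217817e-07
9.4667 q [-0.036, 0.829, -0.936, 2.008, 1.584, 1.446, 0.617] tcp [0.588 0.172 0.112] model [0.586 0.199 0.109] [-4.36  0.26  1.15]
Fu,Fn,Fy -1.5309537137816185 -4.197425703795855 0.6933248354323789 along u 0.0029593662974056775 n 0.0157626140178798
scene [(array([257., 176.]), 0.59)] [(array([161.,  93.]), 0.64)] [[212.3, 107.6, 315.5, 261.2]]
side [] [] []
```

>>> {"name": "arm_command", "arguments": {
  "rows": [
    [[0, 0, 0, 0.0001, -0.0037, -0.0026, 1], [0, 0, 0, 0.0002, -0.0073, -0.0053, 1], [0, 0, 0, -0.0015, -0.0108, -0.0079, 1], [0, 0, 0, -0.0015, -0.0108, -0.0079, 1]]
  ]
}}

```text
time: 10.2
tcp_pos: [0.5908, 0.1718, 0.1266]
tcp_rot: [-1.095, 2.343, -1.043]
contact_force: [-0.4, -0.3, 0.1]
grip_width: 0.0004
gripper_force: 0.4
```

```bash
python3 look.py
python3 - <<'E'
from h import *
q=arm.snapshot('wrist'); p=arm.snapshot('scene')
cv2.imwrite('pics/s6.png',cv2.resize(np.hstack([q['frame'],p['frame'][:, :400]]),(800,337))[:,:,::-1])
E
```

```text
target [0.507 0.161 0.099] [-0.65  0.54 -0.13  2.21  1.37  0.92  0.52] 2.6594451051446157e-07 6.672389482217817e-07
10.2 q [-0.025, 0.807, -0.949, 2.001, 1.567, 1.447, 0.642] tcp [0.591 0.172 0.127] model [0.588 0.199 0.124] [-0.37 -0.35  0.07]
Fu,Fn,Fy -0.1778364677492741 -0.3716701179398927 -0.3110744631868079 along u 0.01603885192823038 n 0.009628615760291202
scene [(array([258., 174.]), 0.69)] [(array([164.,  98.]), 0.87)] [[208.0, 105.1, 314.1, 259.6]]
side [] [] [[196.7, 172.2, 210.3, 188.2]]
lip line [0.6098 0.0605 0.1585] u 0.0467 n -0.0022 [-0.102  0.995 -0.014]
```

View pics/s6.png

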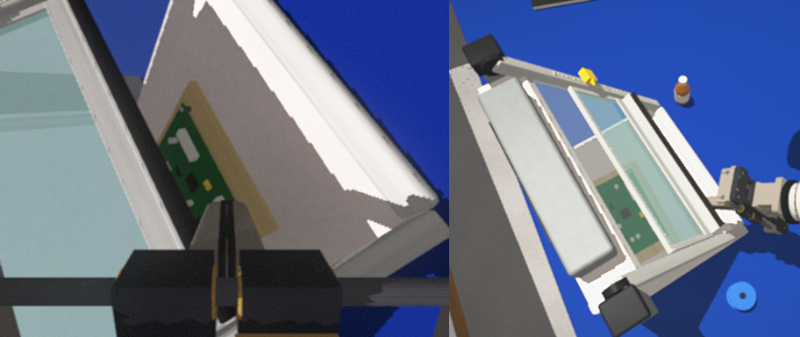

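The window has risen. The wrist view shows the fingertips at (225,210) under the lip edge, and the scene view shows the lip from (635,97) to (720,222). The marker at (587,75) and the flux bottle at (683,88) have not moved. I'll keep pushing up.

>>> {"name": "arm_command", "arguments": {
  "rows": [
    [[0, 0, 0, -0.0021, -0.0044, -0.0012, 1], [0, 0, 0, -0.0041, -0.0088, -0.0025, 1], [0, 0, 0, -0.0062, -0.0131, -0.0037, 1], [0, 0, 0, -0.0083, -0.0175, -0.0049, 1], [0, 0, 0, -0.0104, -0.0219, -0.0062, 1], [0, 0, 0, -0.0125, -0.0263, -0.0074, 1], [0, 0, 0, -0.0145, -0.0307, -0.0086, 1], [0, 0, 0, -0.0166, -0.035, -0.0098, 1], [0, 0, 0, -0.0187, -0.0394, -0.0111, 1], [0, 0, 0, -0.0208, -0.0438, -0.0123, 1], [0, 0, 0, -0.0228, -0.0482, -0.0135, 1], [0, 0, 0, -0.0249, -0.0526, -0.0148, 1]]
  ]
}}

```text
time: 11.7
tcp_pos: [0.6249, 0.1752, 0.175]
tcp_rot: [-1.097, 2.344, -1.042]
contact_force: [-1.6, -0.3, -1.4]
grip_width: 0.0008
gripper_force: 0.9
```

```bash
cat >> look.py <<'E'
# scene-only lip height: plane of lip line in scene view vs. known sliding line
p=arm.snapshot('scene'); 
def est(e):
    a,b=ray(p,e[0]),ray(p,e[1]); nn=np.cross(a[1],b[1]); return ((a[0]-P)@nn)/(u@nn)
m=arm.masks_of('lip_grip',p)
ys,xs=np.nonzero(m[0]['pixels']); vx,vy,x0,y0=cv2.fitLine(np.c_[xs,ys].astype(np.float32),cv2.DIST_HUBER,0,.01,.01).ravel()
print('scene lip u now',est([(x0-50*vx,y0-50*vy),(x0+50*vx,y0+50*vy)]),'initial',est([(220.1,108.9),(319.7,253.2)]))
for k in range(3):
    w=arm.landmark_of('marker_tip',p)
    if w:
        a=ray(p,w[0]['uv']); t=((P-a[0])@n)/(a[1]@n); x=a[0]+t*a[1]-P; print('marker uv',np.round(w[0]['uv'],1),round(w[0]['conf'],2),'u',(x@u).round(4),'y',(x@ly).round(4))
    if k<2:p=arm.snapshot('scene')
E
python3 look.py
```

```text
target [0.507 0.161 0.099] [-0.65  0.54 -0.13  2.21  1.37  0.92  0.52] 2.6594451051446157e-07 6.672389482217817e-07
11.7 q [0.014, 0.756, -0.977, 1.917, 1.524, 1.44, 0.781] tcp [0.625 0.175 0.175] model [0.621 0.202 0.172] [-1.58 -0.34 -1.38]
Fu,Fn,Fy -2.0501523548221265 -0.5305140430211108 -0.1801037129225136 along u 0.07527054888692586 n 0.009923685211548437
scene [(array([241., 174.]), 0.66)] [(array([162.,  94.]), 0.86)] [[188.8, 100.3, 298.8, 264.3]]
side [(array([239., 122.]), 0.52)] [(array([204., 180.]), 0.69)] [[181.3, 96.1, 283.4, 158.3]]
lip [0.6409 0.0661 0.2073] [0.0022 0.0022] u: 0.1047
mk [ 0.7293 -0.0326  0.1021] [0.1495 0.1495] u: 0.0633
lip line [0.6434 0.0638 0.2061] u 0.105 n -0.0019 [-0.1    0.995 -0.003]
scene lip u now 0.1020092534092355 initial -0.0002930863170559062
marker uv [166.6  94.4] 0.86 u 0.1652 y -0.1693
marker uv [165.1  98.8] 0.82 u 0.1785 y -0.156
```

The force is now mainly along the slope (2 N). About 60 mm remains; I'll push 45 mm and check again.

>>> {"name": "arm_command", "arguments": {
  "rows": [
    [[0, 0, 0, -0.0021, -0.0044, -0.0012, 1], [0, 0, 0, -0.0041, -0.0088, -0.0025, 1], [0, 0, 0, -0.0062, -0.0131, -0.0037, 1], [0, 0, 0, -0.0083, -0.0175, -0.0049, 1], [0, 0, 0, -0.0104, -0.0219, -0.0062, 1], [0, 0, 0, -0.0125, -0.0263, -0.0074, 1], [0, 0, 0, -0.0145, -0.0307, -0.0086, 1], [0, 0, 0, -0.0166, -0.035, -0.0098, 1], [0, 0, 0, -0.0187, -0.0394, -0.0111, 1]]
  ]
}}

```text
time: 13.2
tcp_pos: [0.6506, 0.1779, 0.2118]
tcp_rot: [-1.096, 2.344, -1.043]
contact_force: [-0.9, -0.8, -1.7]
grip_width: 0.0005
gripper_force: 1.0
```

```bash
python3 look.py
python3 - <<'E'
from h import *
p=arm.snapshot('side'); q=arm.snapshot('scene')
a=cv2.resize(p['frame'][50:150,210:310],(400,400),interpolation=cv2.INTER_CUBIC);b=cv2.resize(q['frame'][60:160,130:230],(400,400),interpolation=cv2.INTER_CUBIC)
cv2.imwrite('pics/s7.png',np.hstack([a,b])[:,:,::-1])
E
```

```text
target [0.507 0.161 0.099] [-0.65  0.54 -0.13  2.21  1.37  0.92  0.52] 2.6594451051446157e-07 6.672389482217817e-07
13.2 q [0.035, 0.727, -0.994, 1.845, 1.495, 1.442, 0.881] tcp [0.651 0.178 0.212] model [0.646 0.204 0.208] [-0.94 -0.76 -1.67]
Fu,Fn,Fy -1.9467733782204593 0.12415934396567832 -0.6625319108300439 along u 0.1203030270310603 n 0.009996578397472748
scene [(array([226., 173.]), 0.79)] [(array([165.,  94.]), 0.72)] [[170.5, 93.7, 288.9, 271.9]]
side [(array([229., 104.]), 0.95)] [(array([264.,  82.]), 0.6)] [[167.9, 81.6, 272.5, 139.0]]
lip [0.6678 0.0674 0.2419] [0.0022 0.0022] u: 0.1485
mk [ 0.701  -0.1044  0.2441] [0.0061 0.0061] u: 0.1594
lip line [0.6687 0.0664 0.2423] u 0.1492 n -0.0018 [-0.1    0.995 -0.005]
scene lip u now 0.147615482395249 initial -0.0002930863170559062
marker uv [165.7  96.7] 0.74 u 0.1725 y -0.1622
marker uv [165.4  95.4] 0.6 u 0.1709 y -0.1656
marker uv [165.8  96.6] 0.77 u 0.172 y -0.1626
```

View pics/s7.png

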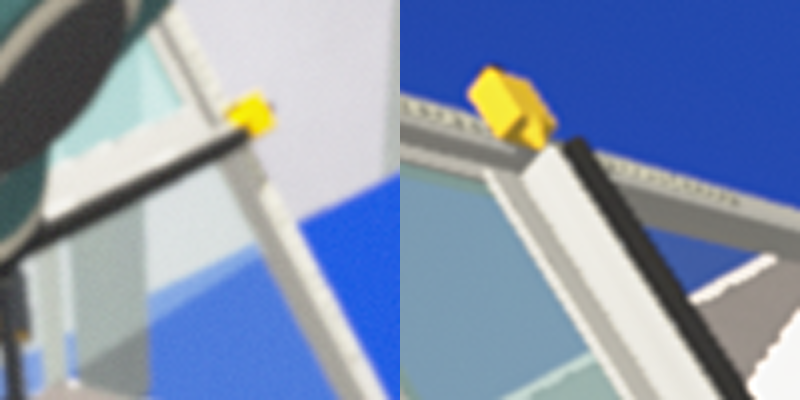

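The side crop shows the lip's right end at (248,135), below the marker, which spans (228–275, 92–138). In the scene crop the marker tip is near (545,145) and the lip end at (575,145). 15–24 mm still remains, so I'll refine with the yellow blob.

```bash
cat > mk.py <<'E'
from h import *
ly=-yt
rs={};im={}
for nm in ('scene','side'):
    f=[];
    for _ in range(2): p=arm.snapshot(nm); f.append(p['frame'].astype(float))
    F=np.mean(f,0); im[nm]=p
    w=np.clip(np.minimum(F[...,0],F[...,1])-F[...,2]-40,0,120)/120
    r0,r1,c0,c1=(70,105,145,175) if nm=='scene' else (60,100,255,290)
    W=np.zeros_like(w); W[r0:r1,c0:c1]=w[r0:r1,c0:c1]
    ys,xs=np.nonzero(W>.3); c=np.array([np.average(xs,weights=W[ys,xs]),np.average(ys,weights=W[ys,xs])])
    print(nm,'centroid',c.round(2),'bbox',xs.min(),ys.min(),xs.max(),ys.max(),len(xs)); rs[nm]=ray(p,c)
    for r in range(ys.min(),ys.max()+1): print(''.join('%d'%min(9,int(v*9)) for v in W[r,xs.min()-1:xs.max()+2]),r)
x,e=tri(list(rs.values())); d=x-P; print('marker centroid',x.round(4),np.round(e,4),'u,n,y',(d@u).round(4),(d@n).round(4),(d@ly).round(4))
# project lip-end / candidate tips (u, n=0.0, y=-.172) in both pictures
for uu in (.15,.16,.17,.18):
    X=P+uu*u-.172*ly; o=[]
    for nm in im:
        E=np.array(im[nm]['extrinsics']); q=E[:3,:3]@X+E[:3,3]; o.append((round(im[nm]['fx']*q[0]/q[2]+im[nm]['cx'],1),round(im[nm]['fy']*q[1]/q[2]+im[nm]['cy'],1)))
    print(uu,o)
E
python3 mk.py
```

```text
scene centroid [156.9   86.48] bbox 148 77 167 96 242
0000154000000000000000 77
0001999720000000000000 78
0007999974200000000000 79
0029999997764200000000 80
0079999998777750000000 81
0699999999777763000000 82
0899999999877776200000 83
0799999999977777500000 84
0189999999997777620000 85
0039999999998777762000 86
0007999999999777775000 87
0002899999999767776200 88
0000599999997457876510 89
0000289999974347886540 90
0000049999743358986430 91
0000006998533479996400 92
0000003785333589997300 93
0000000122223579997200 94
0000000000001357997100 95
0000000000000013685000 96
side centroid [272.43  78.28] bbox 266 73 278 83 87
000000013300000 73
000001368720000 74
000036999961000 75
001379999995000 76
024899999999200 77
027999999999500 78
016999999999720 79
003699999999830 80
000245699999620 81
000000269984200 82
000000025420000 83
marker centroid [ 0.7034 -0.1312  0.2435] [0.0009 0.0009] u,n,y 0.1588 0.0097 -0.2
0.15 [(np.float64(171.7), np.float64(95.0)), (np.float64(270.7), np.float64(82.7))]
0.16 [(np.float64(167.9), np.float64(93.8)), (np.float64(268.8), np.float64(79.1))]
0.17 [(np.float64(163.9), np.float64(92.7)), (np.float64(266.9), np.float64(75.4))]
0.18 [(np.float64(159.9), np.float64(91.5)), (np.float64(264.9), np.float64(71.8))]
```

Run:
```python
from h import *
ly=-yt
a=arm.snapshot('scene');b=arm.snapshot('side')
for nm,s,t in (('tip',(165,95.8),(266,78)),('tip',(164.5,95),(266,77.8)),('tip',(166,95),(267,78.5)),('tip',(165.5,94),(266,79)),('lipend',(173.7,96.2),(272,83.7)),('lipend',(172,95),(271,83))):
    x,e=tri([ray(a,s),ray(b,t)]); d=x-P; print(nm,s,t,np.round([d@u,d@n,d@ly],4),np.round(e,4))
```

```text
tip (165, 95.8) (266, 78) [ 0.1657  0.0038 -0.1694] [0.0002 0.0002]
tip (164.5, 95) (266, 77.8) [ 0.1662  0.0039 -0.1705] [0.0006 0.0006]
tip (166, 95) (267, 78.5) [ 0.1634  0.0026 -0.1706] [0.0003 0.0003]
tip (165.5, 94) (266, 79) [ 0.1638  0.0039 -0.1712] [0.0023 0.0023]
lipend (173.7, 96.2) (272, 83.7) [ 0.1462 -0.0011 -0.1709] [0.0014 0.0014]
lipend (172, 95) (271, 83) [ 0.149  -0.     -0.1723] [0.0001 0.0001]
```

About 15–16 mm remains. Pushing 15 mm slowly.

>>> {"name": "arm_command", "arguments": {
  "rows": [
    [[0, 0, 0, -0.0012, -0.0026, -0.0007, 1], [0, 0, 0, -0.0025, -0.0053, -0.0015, 1], [0, 0, 0, -0.0037, -0.0079, -0.0022, 1], [0, 0, 0, -0.005, -0.0105, -0.003, 1], [0, 0, 0, -0.0062, -0.0131, -0.0037, 1], [0, 0, 0, -0.0062, -0.0131, -0.0037, 1]]
  ]
}}

```text
time: 14.85
tcp_pos: [0.6595, 0.1789, 0.2243]
tcp_rot: [-1.095, 2.344, -1.042]
contact_force: [-0.4, -0.4, -1.1]
grip_width: 0.0008
gripper_force: 0.4
```

```bash
python3 look.py
python3 - <<'E'
from h import *
p=arm.snapshot('side'); q=arm.snapshot('scene')
a=cv2.resize(p['frame'][60:110,240:290],(400,400),interpolation=cv2.INTER_CUBIC);b=cv2.resize(q['frame'][70:120,140:190],(400,400),interpolation=cv2.INTER_CUBIC)
cv2.imwrite('pics/s8.png',np.hstack([a,b])[:,:,::-1])
E
```

```text
target [0.507 0.161 0.099] [-0.65  0.54 -0.13  2.21  1.37  0.92  0.52] 2.6594451051446157e-07 6.672389482217817e-07
14.85 q [0.041, 0.719, -0.998, 1.82, 1.487, 1.444, 0.914] tcp [0.659 0.179 0.224] model [0.654 0.205 0.22 ] [-0.36 -0.42 -1.06]
Fu,Fn,Fy -1.0966030434259728 0.28283872885224665 -0.3814846307210285 along u 0.13566328413339318 n 0.01010119218304047
scene [(array([221., 171.]), 0.78)] [] [[166.9, 92.9, 283.3, 270.6]]
side [(array([229.,  98.]), 0.65)] [(array([265.,  81.]), 0.53)] [[162.6, 75.7, 272.5, 134.2]]
lip [0.6738 0.0628 0.2517] [0.0005 0.0005] u: 0.1596
lip line [0.6773 0.0672 0.2523] u 0.1624 n -0.0005 [-0.1    0.995 -0.005]
scene lip u now 0.02497185868650746 initial -0.0002930863170559062
marker uv [164.9  97. ] 0.71 u 0.1756 y -0.1608
marker uv [164.5  97.3] 0.59 u 0.1774 y -0.1596
marker uv [165.6  98.5] 0.5 u 0.1764 y -0.1572
```

View pics/s8.png

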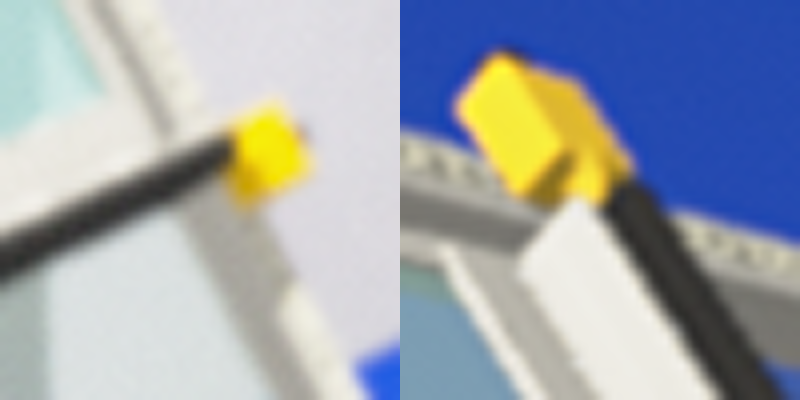

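The side crop shows the lip's end at (230,150) meeting the marker, whose blob is centred near (268,152). The scene crop shows the black lip end at (625,190) just short of the marker nose at (600,200). I'll push 3 mm more, hold, then back off.

>>> {"name": "arm_command", "arguments": {
  "rows": [
    [[0, 0, 0, -0.0006, -0.0013, -0.0004, 1], [0, 0, 0, -0.0012, -0.0026, -0.0007, 1], [0, 0, 0, -0.0012, -0.0026, -0.0007, 1], [0, 0, 0, -0.0012, -0.0026, -0.0007, 1]]
  ]
}}

```text
time: 16.03
tcp_pos: [0.6605, 0.179, 0.2259]
tcp_rot: [-1.097, 2.344, -1.042]
contact_force: [-1.3, -0.0, -1.7]
grip_width: 0.0004
gripper_force: 0.6
```

```bash
python3 look.py | grep -E "Fu|lip"; python3 mk.py | grep -E "marker|bbox"
```

```text
Fu,Fn,Fy -2.1473486300364164 -0.10185496300732948 0.10032644733389175 along u 0.13748615827623129 n 0.010055539863982565
lip [0.681  0.0642 0.2482] [0.0003 0.0003] u: 0.161
lip line [0.6783 0.0673 0.2537] u 0.1641 n -0.0005 [-0.1    0.995 -0.006]
scene lip u now 0.16323926937646818 initial -0.0002930863170559062
scene centroid [156.47  85.92] bbox 148 77 167 94 226
side centroid [272.54  78.9 ] bbox 268 73 278 84 91
marker centroid [ 0.7039 -0.1332  0.2417] [0.0003 0.0003] u,n,y 0.1575 0.011 -0.2021
```

The lip reads 0.164 against the tip's 0.164, with 2.1 N upward contact. I'll withdraw straight down the slope, then out.

>>> {"name": "arm_command", "arguments": {
  "rows": [
    [[0, 0, 0, 0.0021, 0.0044, 0.0012, 1], [0, 0, 0, 0.0052, 0.011, 0.0031, 1], [0, 0, 0, 0.0083, 0.0175, 0.005, 1], [0, 0, 0, 0.0124, 0.0263, 0.0074, 1], [0, 0, 0, 0.0124, 0.0263, 0.0074, 1], [0, 0, 0, 0.024, 0.0254, -0.0089, 1], [0, 0, 0, 0.0356, 0.0244, -0.0251, 1], [0, 0, 0, 0.0473, 0.0235, -0.0414, 1], [0, 0, 0, 0.0589, 0.0225, -0.0577, 1], [0, 0, 0, 0.0705, 0.0216, -0.0739, 1], [0, 0, 0, 0.0821, 0.0207, -0.0902, 1], [0, 0, 0, 0.0821, 0.0207, -0.0902, 1], [0, 0, 0, 0.0821, 0.0207, -0.0902, 1], [0, 0, 0, 0.0821, 0.0207, -0.0902, 1]]
  ]
}}

```text
time: 18.15
tcp_pos: [0.5464, 0.167, 0.2702]
tcp_rot: [-1.096, 2.344, -1.043]
contact_force: [0.3, 0.1, -0.2]
grip_width: 0.0007
gripper_force: 0.0
```

```bash
python3 look.py | grep -E "Fu|lip|\["
python3 - <<'E'
from h import *
p=arm.snapshot('side'); q=arm.snapshot('scene')
cv2.imwrite('pics/s9.png',cv2.resize(np.hstack([p['frame'][:300,:400],q['frame'][60:360,130:430]]),(800,343))[:,:,::-1])
E
```

```text
target [0.507 0.161 0.099] [-0.65  0.54 -0.13  2.21  1.37  0.92  0.52] 2.6594451051446157e-07 6.672389482217817e-07
18.15 q [0.104, 0.531, -1.138, 2.005, 1.327, 1.467, 0.847] tcp [0.546 0.167 0.27 ] model [0.541 0.192 0.267] [ 0.33  0.08 -0.23]
Fu,Fn,Fy 0.0019207672777501218 0.4110502084647806 0.04720147990638156 along u 0.10804250935177195 n -0.10936514990399367
scene [(array([218., 171.]), 0.79)] [(array([165.,  95.]), 0.64)] [[163.5, 89.7, 283.2, 270.3]]
side [(array([228.,  98.]), 0.82)] [] [[163.8, 94.2, 226.0, 131.6]]
lip [0.677  0.0619 0.2523] [0.0009 0.0009] u: 0.1619
lip line [0.6787 0.0674 0.255 ] u 0.1654 n -0.0009 [-0.101  0.995 -0.013]
scene lip u now 0.16347587768010055 initial -0.0002930863170559062
marker uv [166.2  96.6] 0.63 u 0.1708 y -0.1629
marker uv [163.   97.9] 0.71 u 0.183 y -0.1569
marker uv [164.9  92.9] 0.54 u 0.1674 y -0.1721
```

View pics/s9.png

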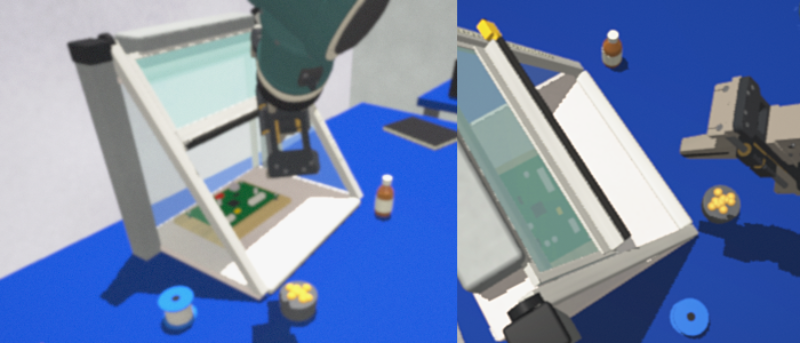

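The hand is clear, with the gripper at about (290,140) in the side view. The lip still stands at the marker, around (490,35) in the scene view, and every bystander is in place. Handing in.

```bash
python3 -c "
from workcell import arm
print(arm.close_job())"
```

```text
the job is handed in; nothing more can be done
None
```

I pushed the booth window up from beneath its black lip until it stood level with the yellow marker (camera estimate within about 3 mm), drew the hand clear, and handed the job in after about 18 s of robot time; no verdict came back.

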